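# Make up the filling kit and the retouching kit

## Task

Make up the two treatment kits for the bust. Into the broad filling tray with three bays go the white filler tub and the open mixing cup, each standing upright in its own square bay, and the double-ended spatula, lying flat in the long bay; into the long narrow retouching tray go the small pigment jar, upright in the small end bay, and the flat brush, lying flat in the long bay. Set each thing down rather than dropping it, and leave the taller jar, the low tin and the stone fragment where they are.

Things in the scene. Friction and masses are not known exactly. Their poses are not given: they have to be found in the camera images.
- filling_tray: Broad, nearly square light-grey plastic tray, fixed, open on top: 200 mm (x) by 170 (y), walls 20 high, 4 thick; floor 4 thick. Origin: centre of underside. Three bays: a long one on the -y side, 192 (x) by 76 (y), centre x 0, y -43; two square ones on the +y side, each 94 (x) by 82 (y), centres x +49 and -49, y +40. Left or right of the stock, turned up to 0.3 rad.
- retouch_tray: Long narrow light-grey plastic tray, fixed, open on top: 272 mm (x) by 84 (y), walls 20 high, 4 thick; floor 4 thick. Origin: centre of underside. Two bays in line: a long one, 192 (x) by 76 (y), centre x -36, y 0; and a small one at the +x end, 68 (x) by 76 (y), centre x +98, y 0. On the other side of the stock from the filling tray, turned up to 0.3 rad.
- filler_tub: Closed white plastic tub of filler with a flat lid, diameter 58 mm, 52 mm tall, straight-sided, about 0.18 kg; the widest of the round things. Origin at the centre of its underside, z up its axis.
- mixing_cup: Small open white plastic mixing cup, rigid, nearly straight-sided: outer diameter 47 mm at the rim, 43 mm at the foot, 48 mm tall, wall 2.5 mm, about 30 g. Origin at the centre of its underside, z up its axis.
- spatula: Slim double-ended filling spatula, 170 mm long, lying flat: wooden handle in the middle (80 mm long, 13 mm wide, 13 mm high) with a narrow steel blade at either end, at most 13 mm wide. Origin at the centre of its underside, x along its length, z up. About 50 g.
- brush: Flat brush, 170 mm long, 12 high, lying flat: pale wooden handle, steel ferrule, bristles. Origin: middle of its length, on the underside; x along it towards the bristles, z up. Handle 16 wide from x -55 to +25 mm (take it there), narrower behind; ferrule and bristles 31 wide from x +25 to +85 mm. About 50 g.
- pigment_jar: The smallest glass jar on the bench (pigment), with a blue screw lid (the bigger jars in the row at the far edge are other stock), diameter 42 mm, 50 mm tall, lid as wide as the jar, about 90 g. Origin at the centre of its underside, z up its axis.
- tall_jar: Bystander: a taller, wider glass jar with the same blue screw lid, diameter 48 mm, 68 mm tall, loose. Not part of either kit. Origin at the centre of its underside.
- paste_tin: Bystander: a low closed bare-metal tin, diameter 54 mm, 32 mm tall, loose. Not part of either kit. Origin at the centre of its underside.
- stone_fragment: Bystander: a rough fragment of stone, about 50 by 35 mm and 40 mm tall, loose. Not part of either kit. Origin at the centre of its underside.

How it is judged:
By the outcome, as a careful person would: the job done as asked, in the order asked, and still so for the second after the job is handed in, with the robot touching nothing.
It also fails if it takes over 122 s, if anything falls off the work surface, if the arm or the gripper's body presses on something with over 40 N, if the wrist force passes 120 N, or if a joint passes its speed limit or range.

## Robot

A 6-joint arm with a two-finger parallel gripper is mounted at the origin on the work surface. World frame = base frame: x ahead of the robot, y to its left, z up, the work surface at z = 0. Lengths are in m, angles in degrees, forces in N, time in s.
With the tool pointing down it reaches from about 0.3 to 0.75 m from the base axis. Payload 8.5 kg.
Tool frame: the origin (TCP) lies midway between the tips of the shut fingers; the grasp point (between the pads) lies 19 mm behind it (env.tcp_to_grasp is the z of the grasp point in the tool frame, in m); z points along the fingers, y is the line along which they close (so a half turn about z gives the same grasp; the last joint's range is limited). The gripper opens to 85 mm and grips with 20 to 120 N. Pads are 22 mm wide; open, the fingers measure 114 mm over their backs; the gripper's body (76 mm by 85 mm) begins 54 mm behind the grasp point. The pads swing forward as they close: fully open they stand 13 mm farther back than shut.
Start: joints at [-77.309, 21.807, 74.336, -0, 83.858, -12.336], TCP at [0.233, -0.498, 0.231] pointing down, gripper open.
Joint ranges: [-178.18, 178.18], [-50.72, 133.34], [12.68, 142.11], [-81.47, 261.47], [9.98, 163.14], [-165.26, 165.26]. Speed limits (degrees/s): [136.94, 136.94, 180, 180, 180, 180].

## Interface

Orientations are given as a 3x3 rotation matrix whose columns are the frame's x, y, z axes.
In Python, from rig import env, imaging, job, models gives the robot as it stands. The module is installed in compiled form; this text tells all that it offers.
- The arm moves only by the tool jog_arm, never from a script. Its argument "plan" is text: rows parted by semicolons, each of 7 numbers parted by spaces: the turn, a rotation vector about the tool's x, y, z in degrees, then the shift along the tool's x, y, z in cm, then the closure in counts, from 0 (fully open) to 255 (shut). In form: rx ry rz x y z claw; .... A call has 1 to 10 rows; each row shifts and turns the commanded pose from where the row before left it, along the tool's axes as they then stand; what a row does not reach is not made up. A row lasts 1/12 s, in which the tool goes at most 41.7 mm and 7.16 degrees, less where a joint would pass 70% of its speed; a pose out of reach is approached as far as the arm can. A call with a gripper value outside its range is refused whole. The fingers move at their own pace and stop on an object; "grip_force" is the grip in N (left out, the last holds). Time passes only in rows, so rows that do not move let the fingers close. It gives the time, the measured TCP pose, the force, the opening and the grip force at its end, in the units of the state.
- env.observe(): the state, without advancing time (a new reading comes with each control period).
- imaging.get_image(name): name is "side" or "top" or "wrist"; returns a dict with "pixels" (420x560x3 uint8, red, green, blue), "depth" (420x560 float32, m along the optical axis (not along the pixel's ray), 0 where there is no reading), "fov_y" (degrees; the focal length in pixels is half the picture's height over the tangent of half this angle, whatever the lens; pixels are square), "cx", "cy" (the principal point, pixels), "world_from_camera" (4x4, takes a point from camera to world coordinates). Camera axes: x right, y down, z forward; pixel columns grow to the right and rows downward; lengths in m; the calibration is good to about 2 mm. A picture is of the moment at which its call begins.
- job.close_job(): hands the job in; it is judged then, once.
Trained networks look in the newest picture that a camera, given by its name, has taken for a name from the list of things; names that differ only in an ending like _2 or _b are one class to them, and where a whole thing is asked for, a point or a joint stands for the part that bears it (a point fixed in the world has none). Each returns a list of dicts, best first, with "confidence" (0 to 1); they miss things now and then, are a little off and sometimes report something else, mostly with a low value. They report only what shows in the picture. A call takes as long as a camera call.
- models.outline_of(camera, query): "region" (420x560 bool, what is visible of it) and "bbox" ([centre column, centre row, width, height] in pixels, round what is visible of it).
- models.tip_of(camera, query): "at" ([column, row] in pixels: a listed point, or the origin of a listed thing).
The state is a dict: "time_s": time; "q": joint angles; "qvel": joint speeds; "joint_efforts": joint torques, N m; "position": TCP position; "tool_rot": TCP orientation; "ft_force": force on the tool from outside, world axes, zero at the start; "wrist_torque": the same for the moment, N m; "grip_width": finger opening in m; "gripper_force": force on a finger pad.
Only numpy, scipy, OpenCV 4.12 (cv2) and the standard library are available. Lean on these libraries where they do the work, as an engineer would, in place of code of your own. Each camera call takes 0.05 s, during which the arm holds its last target. There are 200 camera calls.

## Working session

There is one attempt and no reset: what is moved stays moved. The work goes in short steps, Python scripts to look and compute and a tool call to move; the robot and the scene stay as the last step left them, time stands still between calls to the robot, and variables do not carry over. Pictures are saved under pics/ and viewed, at most 14 in all, crops included, and the job is handed in when it is done.

Besides the shell and the picture viewer there is one more tool, called after ">>>" by a JSON object that holds its "op" and its "data", one argument or row to a line. jog_arm: Moves the arm, as the interface text tells. Its arguments: {"type":"object","properties":{"plan":{"type":"string"},"grip_force":{"type":"number"}},"required":["plan"]}

```bash
mkdir -p pics; ls; cat > h.py <<'E'
import numpy as np, cv2
from rig import env, imaging, job, models
def world(im, px, z=None):
    px=np.atleast_2d(px).astype(float); f=210/np.tan(np.radians(im["fov_y"])/2)
    d=im["depth"][px[:,1].astype(int),px[:,0].astype(int)]
    r=np.c_[(px[:,0]-im["cx"])/f,(px[:,1]-im["cy"])/f,np.ones(len(px))]
    T=im["world_from_camera"]
    if z is not None:
        w=r@T[:3,:3].T; d=(z-T[2,3])/w[:,2]
    return (r*d[:,None])@T[:3,:3].T+T[:3,3]
def save(im,n): cv2.imwrite("pics/"+n+".png",im["pixels"][:,:,::-1])
E
python3 - <<'E'
from h import *
print(env.observe()["tool_rot"])
im=imaging.get_image("top"); save(im,"top0"); print(im["world_from_camera"],im["fov_y"])
for n in "filling_tray retouch_tray filler_tub mixing_cup spatula brush pigment_jar tall_jar paste_tin stone_fragment".split():
    for o in models.outline_of("top",n)[:3]:
        ys,xs=np.nonzero(o["region"]); P=world(im,np.c_[xs,ys]); P=P[np.isfinite(P).all(1)]
        top=np.percentile(P[:,2],90); T=P[P[:,2]>top-.006]
        (c,s,a)=cv2.minAreaRect((P[:,:2]*1000).astype(np.float32))
        (ct,st,at)=cv2.minAreaRect((T[:,:2]*1000).astype(np.float32))
        print(n,round(o["confidence"],2),np.round(o["bbox"]),"ztop%.3f"%top,np.round(c),np.round(s),round(a,1),"TOP",np.round(ct),np.round(st),round(at,1))
E
```

```text
pics
[[ 9.06115370e-01  4.23030537e-01 -3.17630965e-04]
 [ 4.23030542e-01 -9.06114315e-01  1.41718397e-03]
 [ 3.11702133e-04 -1.41849978e-03 -9.99998945e-01]]
[[-1.19190666e-03 -9.96359639e-01  8.52411268e-02  4.74383576e-01]
 [-9.99997097e-01  1.36605802e-03  1.98474467e-03 -1.17965556e-02]
 [-2.09396381e-03 -8.52385138e-02 -9.96358375e-01  1.21365576e+00]
 [ 0.00000000e+00  0.00000000e+00  0.00000000e+00  1.00000000e+00]] 48.64569011762357
filling_tray 0.9 [390. 238.  80.  96.] ztop0.020 [ 525. -211.] [371. 215.] 79.0 TOP [ 525. -205.] [365. 210.] 80.5
retouch_tray 0.87 [154. 240.  52. 115.] ztop0.021 [495. 178.] [382. 282.] 84.7 TOP [494. 175.] [375. 282.] 84.5
filler_tub 0.65 [272. 201.  23.  23.] ztop0.054 [550.   8.] [ 50. 151.] 89.9 TOP [550.   8.] [ 50. 151.] 89.9
mixing_cup 0.6 [328. 202.  16.  16.] ztop0.045 [537. -86.] [ 42. 189.] 52.6 TOP [536. -86.] [ 40. 190.] 51.7
spatula 0.81 [279. 268.  67.  16.] ztop0.016 [429. -14.] [ 15. 168.] 9.8 TOP [427. -12.] [ 13. 156.] 9.4
brush 0.68 [271. 242.  70.  12.] ztop0.015 [499.  13.] [169.  28.] 89.9 TOP [499.  14.] [165.  28.] 89.9
pigment_jar 0.62 [280. 268.  62.  14.] ztop0.016 [428. -17.] [ 12. 157.] 9.4 TOP [427. -13.] [ 12. 149.] 9.4
pigment_jar 0.55 [270. 166.  17.  17.] ztop0.054 [595.  11.] [243.  41.] 1.2 TOP [591.  11.] [234.  38.] 1.8
tall_jar 0.85 [230. 204.  18.  18.] ztop0.072 [546.  57.] [198.  42.] 45.2 TOP [546.  57.] [198.  42.] 44.8
paste_tin 0.59 [325. 168.  21.  22.] ztop0.035 [590. -88.] [ 53. 271.] 67.6 TOP [590. -88.] [ 53. 271.] 67.5
stone_fragment 0.76 [223. 168.  20.  22.] ztop0.039 [592.  76.] [290.  42.] 28.5 TOP [595.  58.] [277.  35.] 37.2
```

View pics/top0.png

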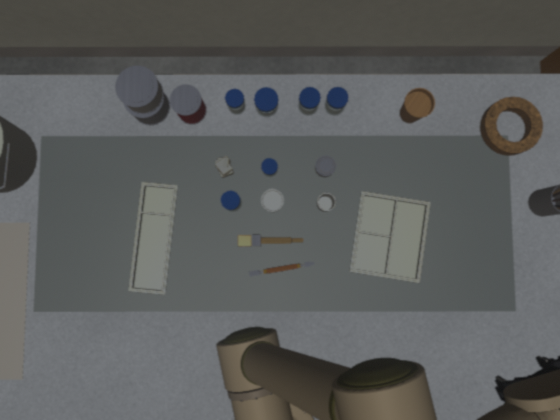

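The top view shows the filling tray at right (390,238), with its long bay on the right. The retouching tray is at left (154,240), small bay at the top. The tub is at (272,201), the cup at (326,203), the pigment jar at (270,166), the brush at (271,241) and the spatula at (280,268). Depth outliers spoil the spans above, so I'll refit on known height planes.

```bash
cat >> h.py <<'E'
H=dict(filling_tray=.02,retouch_tray=.02,filler_tub=.052,mixing_cup=.048,spatula=.012,brush=.012,pigment_jar=.05,tall_jar=.068,paste_tin=.032,stone_fragment=.04)
def find(cam,n,im=None,z0=0.):
    im=im or imaging.get_image(cam)
    for o in models.outline_of(cam,n)[:3]:
        m=cv2.morphologyEx(o["region"].astype(np.uint8),cv2.MORPH_OPEN,np.ones((3,3),np.uint8)) if cam=="wrist" else o["region"]
        ys,xs=np.nonzero(m)
        if not len(xs): continue
        P=world(im,np.c_[xs,ys]); h=H[n]+z0
        Q=world(im,np.c_[xs,ys]+0.5,h)
        k=np.abs(P[:,2]-h)<(.008 if h>.03 else .03)
        if k.sum()<10: k[:]=True
        (c,s,a)=cv2.minAreaRect((Q[k,:2]*1000).astype(np.float32))
        cc,r=cv2.minEnclosingCircle((Q[k,:2]*1000).astype(np.float32))
        print(n,round(o["confidence"],2),np.round(o["bbox"]),"zmed%.3f"%np.median(P[:,2]),"rect",np.round(c,1),np.round(s),round(a,1),"circ",np.round(cc,1),round(r,1),"mean",np.round(Q[k].mean(0)*1000,1))
E
python3 - <<'E'
from h import *
im=imaging.get_image("top")
for n in H: find("top",n,im)
big=cv2.resize(im["pixels"][130:310,110:450],None,fx=2.3,fy=2.3,interpolation=cv2.INTER_CUBIC)
cv2.imwrite("pics/c.png",big[:,:,::-1])
E
```

```text
filling_tray 0.79 [390. 239.  82.  95.] zmed0.006 rect [ 508.3 -297.2] [183. 213.] 80.5 circ [ 508.1 -297.4] 136.1 mean [ 507.6 -296.5   20. ]
filling_tray 0.73 [327. 202.  18.  15.] zmed0.006 rect [ 598.1 -132.2] [42. 46.] 44.6 circ [ 597.3 -132.7] 24.0 mean [ 597.7 -133.    20. ]
retouch_tray 0.89 [155. 241.  49. 112.] zmed0.007 rect [506.1 311.5] [ 95. 281.] 84.4 circ [505.9 310.4] 147.0 mean [504.5 311.8  20. ]
filler_tub 0.63 [272. 196.  24.  24.] zmed0.051 rect [598.7   5.4] [53. 56.] 89.9 circ [599.    4.5] 29.2 mean [598.6   5.3  52. ]
mixing_cup 0.64 [326. 201.  16.  17.] zmed0.007 rect [ 595.1 -130.7] [43. 43.] 89.9 circ [ 595.1 -130.6] 23.5 mean [ 595.2 -131.7   48. ]
spatula 0.59 [280. 268.  71.  16.] zmed0.012 rect [426.9 -18.3] [ 13. 167.] 9.6 circ [426.1 -18.4] 83.4 mean [425.8 -11.9  12. ]
spatula 0.45 [268. 167.  15.  18.] zmed0.050 rect [672.6  12.6] [37. 13.] 89.9 circ [677.9  12.5] 18.4 mean [670.9  10.2  12. ]
brush 0.78 [271. 243.  67.  10.] zmed0.012 rect [497.9  12.5] [165.  28.] 89.9 circ [498.5  12.7] 82.9 mean [498.1  31.4  12. ]
pigment_jar 0.78 [270. 166.  17.  18.] zmed0.050 rect [685.6  13.1] [38. 41.] 89.9 circ [685.5  13.1] 21.6 mean [685.3  12.8  50. ]
pigment_jar 0.7 [222. 168.  25.  24.] zmed0.033 rect [683.7 128.1] [54. 41.] 18.6 circ [683.4 126.7] 28.6 mean [684.1 127.   50. ]
tall_jar 0.7 [231. 202.  23.  20.] zmed0.068 rect [597.1 109.4] [47. 45.] 89.9 circ [597.3 109.2] 24.2 mean [597.3 109.4  68. ]
paste_tin 0.58 [324. 170.  19.  22.] zmed0.032 rect [ 689.9 -130.7] [49. 49.] 89.9 circ [ 689.9 -130.7] 26.4 mean [ 689.7 -130.9   32. ]
stone_fragment 0.52 [222. 168.  19.  25.] zmed0.033 rect [687.9 127.2] [38. 37.] 34.1 circ [688.4 129.2] 22.1 mean [686.5 129.   40. ]
```

View pics/c.png

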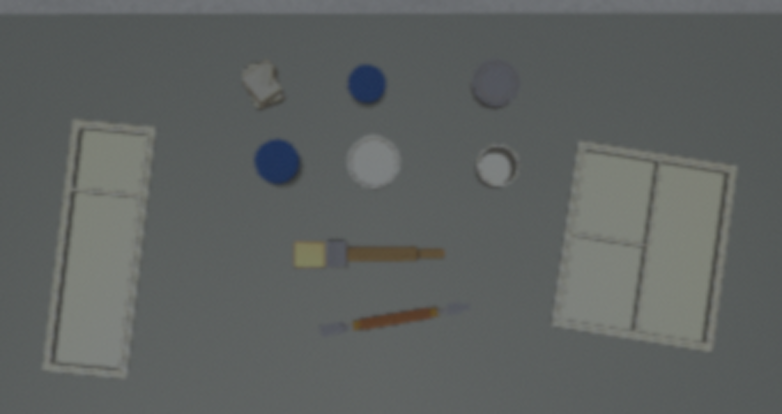

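>>> {"op": "jog_arm", "data": {
  "plan": "0 0 6.25 0 0 0 0;0 0 6.25 0 0 0 0;0 0 6.25 0 0 0 0;0 0 6.25 0 0 0 0",
  "grip_force": 30
}}

```text
time_s: 1.43
position: [0.2327, -0.4983, 0.2313]
tool_rot: [[1.0, -0.005, -0.0], [-0.005, -1.0, 0.0], [-0.0, -0.0, -1.0]]
ft_force: [-0.1, 0.7, 0.4]
grip_width: 0.0854
gripper_force: 0.0
```

The crop agrees with the fits: brush bristles point left (+y), and both trays are turned by a negative yaw. Next I'll go above the tub at about (599, 5) mm.

>>> {"op": "jog_arm", "data": {
  "plan": "0 0 0 1.0 -1.4 0 0;0 0 0 1.9 -2.6 0 0;0 0 0 1.9 -2.6 0 0;0 0 0 1.9 -2.6 0 0;0 0 0 1.9 -2.6 0 0;0 0 0 1.9 -2.6 0 0;0 0 0 1.9 -2.6 0 0;0 0 0 1.9 -2.6 0 0;0 0 0 1.9 -2.6 0 0;0 0 0 1.9 -2.6 0 0"
}}

```text
time_s: 2.27
position: [0.4142, -0.2479, 0.2315]
tool_rot: [[1.0, 0.003, 0.0], [0.003, -1.0, 0.0], [0.0, -0.0, -1.0]]
ft_force: [0.6, -0.1, -0.6]
grip_width: 0.0855
gripper_force: 0.0
```

>>> {"op": "jog_arm", "data": {
  "plan": "0 0 0 1.9 -2.6 0 0;0 0 0 1.9 -2.6 0 0;0 0 0 1.9 -2.6 0 0;0 0 0 1.9 -2.6 0 0;0 0 0 1.9 -2.6 0 0;0 0 0 1.9 -2.6 0 0;0 0 0 1.9 -2.6 0 0;0 0 0 1.9 -2.6 0 0;0 0 0 1.5 -2.1 0 0;0 0 0 0 0 0 0"
}}

```text
time_s: 3.1
position: [0.5817, -0.0167, 0.231]
tool_rot: [[1.0, 0.008, 0.0], [0.008, -1.0, 0.001], [0.0, -0.001, -1.0]]
ft_force: [-0.9, -0.2, -0.6]
grip_width: 0.0854
gripper_force: 0.0
```

```bash
python3 - <<'E'
from h import *
im=imaging.get_image("wrist"); save(im,"w1"); print(im["world_from_camera"][:3,3])
for n in ("filler_tub","mixing_cup","pigment_jar","brush","spatula"): find("wrist",n,im)
s=env.observe(); print(s["position"],s["tool_rot"])
E
```

```text
[ 0.65633816 -0.01567608  0.37379561]
filler_tub 0.56 [260. 160.  63.  62.] zmed0.050 rect [601.8   5.1] [57. 57.] 45.7 circ [602.4   4.8] 29.5 mean [602.8   4.7  52. ]
mixing_cup 0.88 [399. 165.  59.  48.] zmed0.023 rect [ 598.9 -130.9] [48. 46.] 56.7 circ [ 598.7 -130.5] 24.3 mean [ 598.4 -132.4   48. ]
pigment_jar 0.97 [250.  66.  55.  59.] zmed0.050 rect [688.9  12.3] [41. 42.] 90.0 circ [688.8  11.8] 21.3 mean [689.4  12.1  50. ]
brush 0.75 [258. 240. 150.  32.] zmed0.011 rect [504.8  10.9] [ 33. 169.] 0.4 circ [499.8  10.9] 84.4 mean [504.4  25.1  12. ]
spatula 0.68 [284. 299. 135.  28.] zmed0.010 rect [433.1 -18.7] [ 18. 167.] 9.6 circ [433.1 -18.7] 83.7 mean [432.8 -16.5  12. ]
[ 0.57995308 -0.0218751   0.23155472] [[ 9.99999994e-01 -6.44365010e-05  8.47638730e-05]
 [-6.44255504e-05 -9.99999990e-01 -1.29185620e-04]
 [ 8.47721964e-05  1.29180159e-04 -9.99999988e-01]]
```

View pics/w1.png

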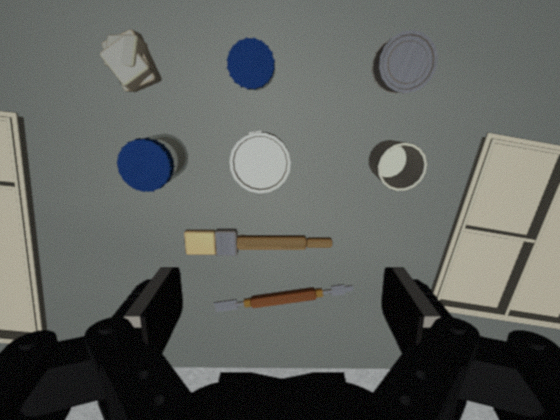

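The wrist view shows the tub at (260,162), cup at (401,166), jar at (250,64), brush at (258,242) and spatula at (284,298), all free-standing. It agrees with the top camera to about 4 mm. I'll descend and grip the tub.

>>> {"op": "jog_arm", "data": {
  "plan": "0 0 0 1.1 -1.4 1 0;0 0 0 1.0 -1.3 3 0;0 0 0 0 0 3.5 0;0 0 0 0 0 3.5 0;0 0 0 0 0 3.5 0;0 0 0 0 0 3 0;0 0 0 0 0 2.5 0;0 0 0 0 0 1.6 0;0 0 0 0 0 0 0;0 0 0 0 0 0 40"
}}

```text
time_s: 4.23
position: [0.6012, 0.0052, 0.0154]
tool_rot: [[1.0, -0.0, -0.001], [-0.0, -1.0, 0.0], [-0.001, -0.0, -1.0]]
ft_force: [0.2, 0.1, 0.7]
grip_width: 0.0756
gripper_force: 0.0
```

>>> {"op": "jog_arm", "data": {
  "plan": "0 0 0 0 0 0 255;0 0 0 0 0 0 255;0 0 0 0 0 0 255;0 0 0 0 0 0 255;0 0 0 0 0 0 255;0 0 0 0 0 0 255",
  "grip_force": 30
}}

```text
time_s: 4.73
position: [0.6023, 0.0054, 0.0172]
tool_rot: [[1.0, 0.0, 0.003], [0.0, -1.0, -0.001], [0.003, 0.001, -1.0]]
ft_force: [0.3, -1.7, 8.1]
grip_width: 0.0573
gripper_force: 32.8
```

>>> {"op": "jog_arm", "data": {
  "plan": "0 0 0 0 0 -1 255;0 0 0 0 0 -2.5 255;0 0 0 0 0 -3 255;0 0 0 0 0 -2.5 255;0 0 0 -0.3 1.6 0 255;0 0 0 -0.5 3 0 255;0 0 0 -0.5 3.5 0 255;0 0 0 -0.5 3.5 0 255;0 0 0 -0.5 3.5 0 255;0 0 0 -0.5 3.5 0 255"
}}

```text
time_s: 5.57
position: [0.573, -0.1816, 0.1063]
tool_rot: [[1.0, 0.001, 0.001], [0.001, -1.0, -0.0], [0.001, 0.0, -1.0]]
ft_force: [0.1, 0.1, -1.2]
grip_width: 0.0573
gripper_force: 32.9
```

>>> {"op": "jog_arm", "data": {
  "plan": "0 0 0 -0.5 3.5 0 255;0 0 0 -0.3 3 0 255;0 0 0 -0.2 2 0 255;0 0 0 0 0 0 255;0 0 0 0 0 0 255;0 0 0 0 0 0 255"
}}

```text
time_s: 6.07
position: [0.5635, -0.2643, 0.1057]
tool_rot: [[1.0, 0.001, -0.0], [0.001, -1.0, 0.0], [-0.0, -0.0, -1.0]]
ft_force: [-0.2, 0.0, -1.0]
grip_width: 0.0573
gripper_force: 32.9
```

```bash
python3 - <<'E'
from h import *
im=imaging.get_image("wrist"); save(im,"w2")
find("wrist","filling_tray",im); find("wrist","filler_tub",im)
s=env.observe(); print(s["position"])
E
```

```text
filler_tub 0.71 [282. 294. 158. 170.] zmed0.138 rect [ 514.8 -265.1] [104. 125.] 86.2 circ [ 514.2 -263.6] 63.3 mean [ 514.7 -263.8   52. ]
filler_tub 0.62 [ 22. 284.  44.  23.] zmed0.010 rect [528.2 -96.6] [31. 15.] 90.0 circ [526.8 -96.4] 16.7 mean [528.4 -96.1  52. ]
[ 0.56377116 -0.26396469  0.10560354]
```

View pics/w2.png

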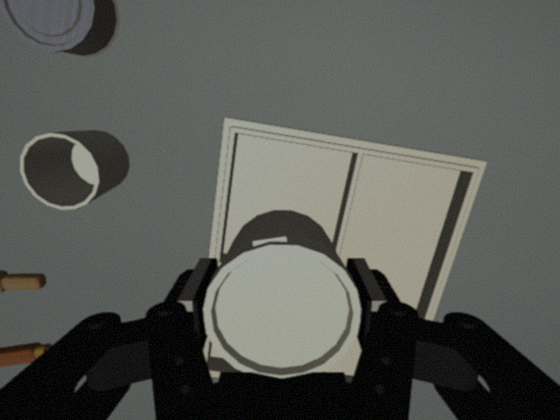

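The tub is held over the tray. The tray's far corners show at (225,119) and (486,161), with the divider at (360,150), so I'll check the tray pose from them.

```bash
python3 - <<'E'
from h import *
im=imaging.get_image("wrist")
a,b,c=world(im,[[225,119],[486,161],[359,150]],.02)*1000
print(a,b,c); d=(a-b)[:2]; print(np.hypot(*d)); yaw=np.degrees(np.arctan2(-d[0],d[1])); print(yaw)
t=np.radians(yaw);R=np.array([[np.cos(t),-np.sin(t)],[np.sin(t),np.cos(t)]])
o=(a+b)[:2]/2-R@[100,0]; print(o)
for l in ([49,40],[-49,40],[0,-43]): print(l,o+R@l)
E
```

```text
[ 628.74815919 -226.53243187   20.        ] [ 601.63119888 -400.20467525   20.        ] [ 608.88321845 -314.57752182   20.        ]
175.7764991557068
-8.874434645522786
[ 516.38679912 -297.9415992 ]
[49, 40] [ 570.97099202 -265.97965487]
[-49, 40] [ 474.14416971 -250.86123959]
[0, -43] [ 509.75320875 -340.42683756]
```

>>> {"op": "jog_arm", "data": {
  "plan": "0 0 0 0.4 0.2 1 255;0 0 0 0 0 2 255;0 0 0 0 0 2 255;0 0 0 0 0 1.5 255;0 0 0 0 0 1 255;0 0 0 0 0 0.5 255;0 0 0 0 0 0.2 255;0 0 0 0 0 0.1 255;0 0 0 0 0 0.1 255;0 0 0 0 0 0 255"
}}

```text
time_s: 7.1
position: [0.5679, -0.2674, 0.0219]
tool_rot: [[1.0, 0.0, 0.001], [0.0, -1.0, -0.001], [0.001, 0.001, -1.0]]
ft_force: [-0.6, 0.2, -1.5]
grip_width: 0.0574
gripper_force: 32.9
```

>>> {"op": "jog_arm", "data": {
  "plan": "0 0 0 0 0 0.1 255;0 0 0 0 0 0.1 255;0 0 0 0 0 0 255"
}}

```text
time_s: 7.35
position: [0.5679, -0.2674, 0.0212]
tool_rot: [[1.0, 0.0, 0.002], [0.0, -1.0, -0.001], [0.002, 0.001, -1.0]]
ft_force: [-4.4, 2.3, 9.9]
grip_width: 0.0576
gripper_force: 34.0
```

>>> {"op": "jog_arm", "data": {
  "plan": "0 0 0 0 0 0 60;0 0 0 0 0 0 20;0 0 0 0 0 0 0;0 0 0 0 0 0 0;0 0 0 0 0 -1 0;0 0 0 0 0 -2 0;0 0 0 0 0 -3 0;0 0 0 0 0 -3 0;0 0 0 0.7 -3 0 0;0 0 0 0.7 -3.5 0 0"
}}

```text
time_s: 8.18
position: [0.5823, -0.2037, 0.1121]
tool_rot: [[1.0, -0.003, 0.004], [-0.003, -1.0, -0.003], [0.004, 0.003, -1.0]]
ft_force: [1.1, 0.5, -0.6]
grip_width: 0.0854
gripper_force: 0.0
```

>>> {"op": "jog_arm", "data": {
  "plan": "0 0 0 0.7 -3.5 0 0;0 0 0 0.6 -2.5 0 0;0 0 0 0.3 -1.1 0 0;0 0 0 0 0 0 0;0 0 0 0 0 0 0;0 0 0 0 0 0 0"
}}

```text
time_s: 8.68
position: [0.5974, -0.1326, 0.1095]
tool_rot: [[1.0, -0.001, 0.0], [-0.001, -1.0, -0.0], [0.0, 0.0, -1.0]]
ft_force: [-0.1, -0.3, -0.7]
grip_width: 0.0853
gripper_force: 0.0
```

```bash
python3 - <<'E'
from h import *
im=imaging.get_image("top"); find("top","filler_tub",im)
im=imaging.get_image("wrist"); save(im,"w3")
find("wrist","mixing_cup",im); find("wrist","filler_tub",im)
s=env.observe(); print(s["position"],s["grip_width"])
E
```

```text
filler_tub 0.68 [381. 214.  21.  25.] zmed0.054 rect [ 559.8 -271.5] [46. 57.] 53.8 circ [ 562.1 -267.8] 28.9 mean [ 561.4 -270.2   52. ]
filler_tub 0.32 [325. 208.  12.   6.] zmed0.007 rect [ 578.4 -119.9] [29.  6.] 58.7 circ [ 580.8 -121.3] 14.6 mean [ 577.4 -121.3   52. ]
mixing_cup 0.96 [281. 216.  72.  78.] zmed0.023 rect [ 599.8 -131.6] [45. 47.] 89.9 circ [ 599.6 -131.3] 23.8 mean [ 598.  -131.5   48. ]
filler_tub 0.74 [481. 262. 114. 101.] zmed0.053 rect [ 567.3 -266.7] [66. 59.] 55.7 circ [ 567.5 -266.7] 33.2 mean [ 568.2 -267.    52. ]
[ 0.59732552 -0.13211665  0.10926171] 0.08518864543674985
```

View pics/w3.png

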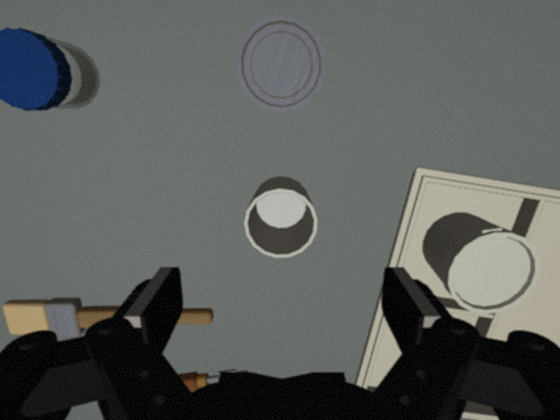

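The cup is at (281,222) and upright, and the tub stands in its bay. I'll grip the cup.

>>> {"op": "jog_arm", "data": {
  "plan": "0 0 0 0.2 0 2 0;0 0 0 0 0 3 0;0 0 0 0 0 2.5 0;0 0 0 0 0 1.5 0;0 0 0 0 0 0.6 0;0 0 0 0 0 0 60;0 0 0 0 0 0 255;0 0 0 0 0 0 255;0 0 0 0 0 0 255;0 0 0 0 0 0 255",
  "grip_force": 20
}}

```text
time_s: 9.77
position: [0.6002, -0.1316, 0.0148]
tool_rot: [[1.0, 0.0, 0.003], [0.0, -1.0, -0.001], [0.003, 0.001, -1.0]]
ft_force: [-1.2, -1.5, 6.6]
grip_width: 0.0449
gripper_force: 20.3
```

>>> {"op": "jog_arm", "data": {
  "plan": "0 0 0 0 0 0 255;0 0 0 0 0 0 255;0 0 0 0 0 0 255"
}}

```text
time_s: 10.02
position: [0.6002, -0.1316, 0.0148]
tool_rot: [[1.0, 0.0, 0.003], [0.0, -1.0, -0.001], [0.003, 0.001, -1.0]]
ft_force: [-0.7, -0.3, 7.4]
grip_width: 0.0455
gripper_force: 20.4
```

>>> {"op": "jog_arm", "data": {
  "plan": "0 0 0 0 0 -1 255;0 0 0 0 0 -2.5 255;0 0 0 0 0 -3 255;0 0 0 0 0 -2 255;0 0 0 -1.7 1.4 0 255;0 0 0 -2.5 2.5 0 255;0 0 0 -2.5 2.5 0 255;0 0 0 -2.5 2.5 0 255;0 0 0 -2.0 2.0 0 255;0 0 0 -1.5 1.0 0 255"
}}

```text
time_s: 10.85
position: [0.4709, -0.2522, 0.0992]
tool_rot: [[1.0, -0.001, 0.0], [-0.001, -1.0, -0.001], [0.0, 0.001, -1.0]]
ft_force: [-0.0, -0.7, -1.2]
grip_width: 0.0454
gripper_force: 20.7
```

>>> {"op": "jog_arm", "data": {
  "plan": "0 0 0 0 0 0 255;0 0 0 0 0 2 255;0 0 0 0 0 2 255;0 0 0 0 0 2 255;0 0 0 0 0 1 255;0 0 0 0 0 0.5 255;0 0 0 0 0 0.2 255;0 0 0 0 0 0 255;0 0 0 0 0 0 255"
}}

```text
time_s: 11.6
position: [0.4731, -0.2504, 0.0222]
tool_rot: [[1.0, 0.001, 0.001], [0.001, -1.0, -0.001], [0.001, 0.001, -1.0]]
ft_force: [0.5, 1.3, -0.0]
grip_width: 0.0451
gripper_force: 20.7
```

>>> {"op": "jog_arm", "data": {
  "plan": "0 0 0 0 0 0.1 255;0 0 0 0 0 0.1 255;0 0 0 0 0 0.1 255;0 0 0 0 0 0.1 255;0 0 0 0 0 0 255"
}}

```text
time_s: 12.02
position: [0.4728, -0.2506, 0.0185]
tool_rot: [[1.0, 0.0, 0.001], [0.0, -1.0, -0.001], [0.001, 0.001, -1.0]]
ft_force: [-2.4, -0.0, 10.7]
grip_width: 0.045
gripper_force: 20.7
```

>>> {"op": "jog_arm", "data": {
  "plan": "0 0 0 0 0 0 90;0 0 0 0 0 0 40;0 0 0 0 0 0 0;0 0 0 0 0 0 0;0 0 0 0 0 -1 0;0 0 0 0 0 -2 0;0 0 0 0 0 -3 0;0 0 0 0 0 -3 0;0 0 0 0 0 -3 0;0 0 0 0 -1 -1 0"
}}

```text
time_s: 12.85
position: [0.4738, -0.2421, 0.1521]
tool_rot: [[1.0, -0.001, 0.006], [-0.001, -1.0, -0.005], [0.006, 0.005, -1.0]]
ft_force: [-0.2, -1.5, 0.7]
grip_width: 0.0853
gripper_force: 0.0
```

>>> {"op": "jog_arm", "data": {
  "plan": "0 0 0 -0.3 -1.7 0 0;0 0 0 -0.5 -2.7 0 0;0 0 0 -0.5 -2.7 0 0;0 0 0 -0.5 -2.7 0 0;0 0 0 -0.5 -2.7 0 0;0 0 0 -0.5 -2.7 0 0;0 0 0 -0.5 -2.7 0 0;0 0 0 -0.5 -2.7 0 0;0 0 0 -0.5 -1.7 0 0;0 0 0 0 0 0 0"
}}

```text
time_s: 13.68
position: [0.4279, -0.0144, 0.1475]
tool_rot: [[1.0, 0.003, -0.001], [0.003, -1.0, 0.001], [-0.001, -0.001, -1.0]]
ft_force: [-0.7, -0.5, -0.3]
grip_width: 0.0856
gripper_force: 0.0
```

```bash
python3 - <<'E'
from h import *
s=env.observe(); print(s["position"],s["q"])
im=imaging.get_image("top"); find("top","mixing_cup",im); find("top","spatula",im)
E
```

```text
[ 0.42789123 -0.0143711   0.14749289] [-1.78719934e+01  1.50557768e+01  1.00398153e+02  3.41186723e-02
  6.46225194e+01  7.19141995e+01]
mixing_cup 0.76 [375. 254.  21.  20.] zmed0.012 rect [ 468.2 -250.5] [45. 46.] 44.4 circ [ 467.6 -249.6] 24.2 mean [ 468.1 -251.8   48. ]
mixing_cup 0.31 [223. 165.  23.  24.] zmed0.033 rect [682.5 126.6] [26. 24.] 35.6 circ [683.5 127.3] 16.7 mean [679.3 128.2  48. ]
```

>>> {"op": "jog_arm", "data": {
  "plan": "0 0 4 0 0 0 0;0 0 7 0 0 0 0;0 0 7 0 0 0 0;0 0 7 0 0 0 0;0 0 7 0 0 0 0;0 0 7 0 0 0 0;0 0 7 0 0 0 0;0 0 7 0 0 0 0;0 0 7 0 0 0 0;0 0 7 0 0 0 0"
}}

```text
time_s: 14.67
position: [0.4298, -0.0184, 0.1473]
tool_rot: [[0.384, -0.923, 0.0], [-0.923, -0.384, -0.0], [0.0, 0.0, -1.0]]
ft_force: [0.0, 0.4, -0.6]
grip_width: 0.0852
gripper_force: 0.0
```

>>> {"op": "jog_arm", "data": {
  "plan": "0 0 7 0 0 0 0;0 0 6 0 0 0 0;0 0 0 0 0 0 0;0 0 0 0 0 0 0;0 0 0 0 0 0 0"
}}

```text
time_s: 15.08
position: [0.4296, -0.0178, 0.1473]
tool_rot: [[0.176, -0.984, -0.0], [-0.984, -0.176, -0.0], [0.0, 0.0, -1.0]]
ft_force: [0.3, 0.5, -0.5]
grip_width: 0.0853
gripper_force: 0.0
```

```bash
python3 - <<'E'
from h import *
s=env.observe(); print(s["position"],s["q"],s["tool_rot"][:2,:2])
im=imaging.get_image("wrist"); save(im,"w4"); find("wrist","spatula",im); find("wrist","brush",im)
E
```

```text
[ 0.4295695  -0.0177897   0.14728678] [-1.82301487e+01  1.52131277e+01  1.00203118e+02 -3.08450542e-03
  6.45854451e+01  1.51619567e+02] [[ 0.17625343 -0.98434482]
 [-0.98434482 -0.17625343]]
spatula 0.85 [281. 187.  16. 196.] zmed0.012 rect [430.2 -19. ] [ 13. 165.] 10.1 circ [431.  -18.8] 82.7 mean [431.1 -23.5  12. ]
brush 0.72 [191. 205.  37. 190.] zmed0.012 rect [501.3  10. ] [ 32. 169.] 0.0 circ [499.3  10. ] 84.4 mean [500.7  14.6  12. ]
```

View pics/w4.png

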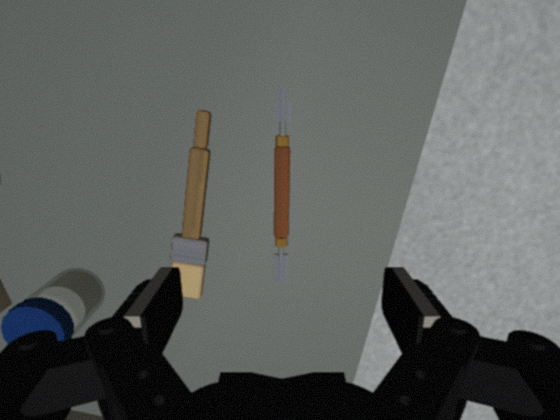

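The spatula handle at (282,190) is aligned with the tool and centred, and the brush handle is clear at left (197,190). I'll pre-close the fingers and descend.

>>> {"op": "jog_arm", "data": {
  "plan": "0 0 0 0 0 1.5 130;0 0 0 0 0 2.5 130;0 0 0 0 0 3 130;0 0 0 0 0 3 130;0 0 0 0 0 2.5 130;0 0 0 0 0 1.2 130;0 0 0 0 0 0.7 130;0 0 0 0 0 0 130;0 0 0 0 0 0 130"
}}

```text
time_s: 15.98
position: [0.4297, -0.0174, 0.0037]
tool_rot: [[0.175, -0.985, 0.0], [-0.985, -0.175, -0.0], [0.0, -0.0, -1.0]]
ft_force: [0.8, -0.7, -0.7]
grip_width: 0.0413
gripper_force: 0.0
```

>>> {"op": "jog_arm", "data": {
  "plan": "0 0 0 0 0 0 255;0 0 0 0 0 0 255;0 0 0 0 0 0 255;0 0 0 0 0 0 255;0 0 0 0 0 0 255;0 0 0 0 0 0 255",
  "grip_force": 30
}}

```text
time_s: 16.48
position: [0.4299, -0.0174, 0.0042]
tool_rot: [[0.174, -0.985, 0.002], [-0.985, -0.174, -0.001], [0.001, -0.002, -1.0]]
ft_force: [-1.0, 0.4, 5.8]
grip_width: 0.0119
gripper_force: 31.9
```

>>> {"op": "jog_arm", "data": {
  "plan": "0 0 0 0 0 -1 255;0 0 0 0 0 -2 255;0 0 -4 0 0 -3 255;0 0 -7 0 0 -3 255;0 0 -7 0 0 -2 255;0 0 -7 0 0 -1 255;0 0 -7 0 0 0 255;0 0 -7 0 0 0 255;0 0 -7 0 0 0 255;0 0 -7 0 0 0 255"
}}

```text
time_s: 17.32
position: [0.4294, -0.0172, 0.1239]
tool_rot: [[0.894, -0.448, 0.001], [-0.448, -0.894, -0.0], [0.001, -0.0, -1.0]]
ft_force: [0.3, -0.1, -0.1]
grip_width: 0.0119
gripper_force: 31.2
```

>>> {"op": "jog_arm", "data": {
  "plan": "0 0 -7 0 0 0 255;0 0 -7 0 0 0 255;0 0 -3.8 0 0 0 255;0 0 0 0.6 1.5 0 255;0 0 0 1.2 2.9 0 255;0 0 0 1.2 2.9 0 255;0 0 0 1.2 2.9 0 255;0 0 0 1.2 2.9 0 255;0 0 0 1.2 2.9 0 255;0 0 0 1.2 2.9 0 255"
}}

```text
time_s: 18.15
position: [0.4763, -0.2178, 0.1239]
tool_rot: [[0.987, -0.159, 0.001], [-0.159, -0.987, -0.0], [0.001, 0.0, -1.0]]
ft_force: [1.2, -0.2, -0.0]
grip_width: 0.0123
gripper_force: 31.1
```

>>> {"op": "jog_arm", "data": {
  "plan": "0 0 0 1.2 2.9 0 255;0 0 0 1.2 2.9 0 255;0 0 0 1.2 2.9 0 255;0 0 0 0.9 2.5 0 255;0 0 0 0.6 1.5 0 255;0 0 0 0 0 0 255;0 0 0 0 0 0 255;0 0 0 0 0 0 255"
}}

```text
time_s: 18.82
position: [0.5062, -0.3488, 0.1235]
tool_rot: [[0.987, -0.159, -0.0], [-0.159, -0.987, 0.001], [-0.0, -0.001, -1.0]]
ft_force: [1.1, 0.2, -0.8]
grip_width: 0.0115
gripper_force: 31.1
```

```bash
python3 - <<'E'
from h import *
s=env.observe(); print(s["position"],s["tool_rot"][:2,:2],s["grip_width"])
im=imaging.get_image("wrist"); save(im,"w5"); find("wrist","spatula",im,s["position"][2]); find("wrist","filling_tray",im)
E
```

```text
[ 0.50618874 -0.34880846  0.12349222] [[ 0.9872819  -0.15897918]
 [-0.15897902 -0.98728181]] 0.011461113899929576
spatula 0.59 [284. 224.  30. 308.] zmed0.131 rect [ 524.4 -351.2] [ 12. 135.] 80.6 circ [ 524.5 -350.8] 67.4 mean [ 518.7 -350.2  135.5]
filling_tray 0.65 [207. 193. 266. 266.] zmed0.005 rect [ 513.1 -298.5] [179. 208.] 80.9 circ [ 512.9 -297.7] 134.8 mean [ 541.4 -305.3   20. ]
```

View pics/w5.png

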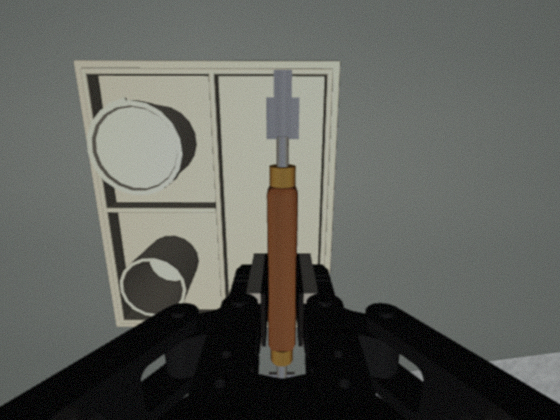

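Tub and cup stand in their bays. The spatula is over the long bay but about 9 mm too far to −y. I'll correct that and lower.

>>> {"op": "jog_arm", "data": {
  "plan": "0 0 0 -0.1 -0.9 1 255;0 0 0 0 0 2.5 255;0 0 0 0 0 3 255;0 0 0 0 0 2.5 255;0 0 0 0 0 1.5 255;0 0 0 0 0 0.7 255;0 0 0 0 0 0.1 255;0 0 0 0 0 0.1 255;0 0 0 0 0 0.1 255;0 0 0 0 0 0 255"
}}

```text
time_s: 19.8
position: [0.5073, -0.341, 0.0094]
tool_rot: [[0.987, -0.159, 0.001], [-0.159, -0.987, -0.001], [0.002, 0.001, -1.0]]
ft_force: [-1.0, 0.0, 0.1]
grip_width: 0.0118
gripper_force: 31.1
```

>>> {"op": "jog_arm", "data": {
  "plan": "0 0 0 0 0 0.1 255;0 0 0 0 0 0.1 255;0 0 0 0 0 0 255"
}}

```text
time_s: 20.05
position: [0.5072, -0.341, 0.0082]
tool_rot: [[0.987, -0.159, 0.002], [-0.159, -0.987, -0.002], [0.002, 0.001, -1.0]]
ft_force: [-3.2, 1.6, 11.5]
grip_width: 0.0121
gripper_force: 32.5
```

>>> {"op": "jog_arm", "data": {
  "plan": "0 0 0 0 0 0 165;0 0 0 0 0 0 165;0 0 0 0 0 0 165;0 0 0 0 0 -0.5 165;0 0 0 0 0 -2 165;0 0 0 0 0 -3 165;0 0 0 0 0 -3.5 0;0 0 -3.1 0 0 -3.5 0;0 0 -6 0 0 -1 0;0 0 0 0.7 -1.4 0 0"
}}

```text
time_s: 20.88
position: [0.5143, -0.3292, 0.1451]
tool_rot: [[1.0, 0.001, 0.005], [0.001, -1.0, -0.005], [0.005, 0.005, -1.0]]
ft_force: [-0.2, 0.7, 0.2]
grip_width: 0.0767
gripper_force: 0.0
```

>>> {"op": "jog_arm", "data": {
  "plan": "0 0 0 1.5 -2.9 0 0;0 0 0 1.5 -2.9 0 0;0 0 0 1.5 -2.9 0 0;0 0 0 1.5 -2.9 0 0;0 0 0 1.5 -2.9 0 0;0 0 0 1.5 -2.9 0 0;0 0 0 1.5 -2.9 0 0;0 0 0 1.5 -2.9 0 0;0 0 0 1.5 -2.9 0 0;0 0 0 1.5 -2.9 0 0"
}}

```text
time_s: 21.72
position: [0.6642, -0.0342, 0.1401]
tool_rot: [[1.0, -0.003, -0.002], [-0.003, -1.0, 0.001], [-0.002, -0.001, -1.0]]
ft_force: [0.1, -0.1, 0.4]
grip_width: 0.0853
gripper_force: 0.0
```

>>> {"op": "jog_arm", "data": {
  "plan": "0 0 0 1.2 -2.9 0 0;0 0 0 0.6 -1.9 0 0;0 0 0 0 0 0 0;0 0 0 0 0 0 0;0 0 0 0 0 0 0"
}}

```text
time_s: 22.13
position: [0.6818, 0.0109, 0.1405]
tool_rot: [[1.0, -0.003, -0.002], [-0.003, -1.0, 0.0], [-0.002, -0.0, -1.0]]
ft_force: [0.2, 0.0, -0.7]
grip_width: 0.0852
gripper_force: 0.0
```

```bash
python3 - <<'E'
from h import *
s=env.observe(); print(s["position"],s["tool_rot"][:2,:2],s["grip_width"])
im=imaging.get_image("top"); save(im,"t5"); find("top","spatula",im)
im=imaging.get_image("wrist"); find("wrist","pigment_jar",im)
E
```

```text
[0.68176501 0.01088003 0.14050039] [[ 0.99999548 -0.00251467]
 [-0.00251466 -0.99999684]] 0.08515543861423007
spatula 0.78 [404. 238.  14.  65.] zmed0.015 rect [ 505.5 -340.4] [ 15. 165.] 80.1 circ [ 505.6 -340. ] 82.8 mean [ 508.1 -340.8   12. ]
pigment_jar 0.64 [278. 197.  64.  71.] zmed0.050 rect [690.7  12.6] [41. 43.] 89.7 circ [690.7  12. ] 21.8 mean [690.9  12.5  50. ]
```

View pics/t5.png

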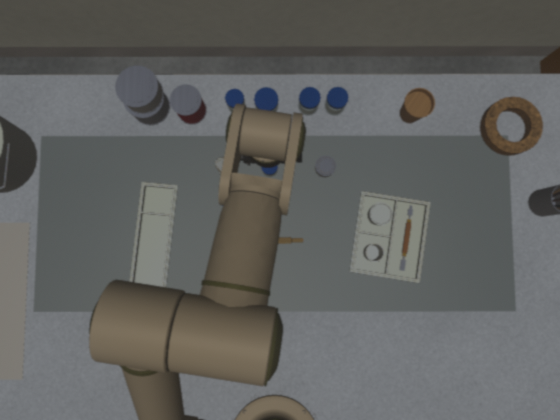

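The filling tray holds the tub (379,214), the cup (372,252) and the spatula (405,238). Next is the jar.

>>> {"op": "jog_arm", "data": {
  "plan": "0 0 0 0.9 -0.1 1.5 0;0 0 0 0 0 3 0;0 0 0 0 0 3 0;0 0 0 0 0 2.5 0;0 0 0 0 0 1.6 0;0 0 0 0 0 1.0 0;0 0 0 0 0 0 60;0 0 0 0 0 0 255;0 0 0 0 0 0 255;0 0 0 0 0 0 255",
  "grip_force": 30
}}

```text
time_s: 23.17
position: [0.6921, 0.0119, 0.0172]
tool_rot: [[1.0, -0.001, 0.003], [-0.001, -1.0, -0.0], [0.003, 0.0, -1.0]]
ft_force: [0.8, 0.3, 0.2]
grip_width: 0.0411
gripper_force: 30.5
```

>>> {"op": "jog_arm", "data": {
  "plan": "0 0 0 0 0 0 255;0 0 0 0 0 0 255;0 0 0 0 0 0 255;0 0 0 0 0 0 255"
}}

```text
time_s: 23.5
position: [0.6922, 0.0119, 0.0171]
tool_rot: [[1.0, -0.001, 0.003], [-0.001, -1.0, -0.0], [0.003, 0.0, -1.0]]
ft_force: [-0.1, 0.3, 5.2]
grip_width: 0.0411
gripper_force: 30.8
```

>>> {"op": "jog_arm", "data": {
  "plan": "0 0 0 0 0 -1 255;0 0 0 0 0 -2.5 255;0 0 0 0 0 -3 255;0 0 0 0 0 -2.5 255;0 0 0 0 0 -1 255;0 0 0 -0.5 -1.5 0 255;0 0 0 -0.9 -3 0 255;0 0 0 -0.9 -3 0 255;0 0 0 -0.9 -3 0 255;0 0 0 -0.9 -3 0 255"
}}

```text
time_s: 24.33
position: [0.6488, 0.149, 0.1137]
tool_rot: [[1.0, -0.001, -0.003], [-0.001, -1.0, 0.0], [-0.003, -0.0, -1.0]]
ft_force: [-0.0, -0.1, -1.3]
grip_width: 0.041
gripper_force: 30.7
```

>>> {"op": "jog_arm", "data": {
  "plan": "0 0 0 -0.9 -3 0 255;0 0 0 -0.9 -3 0 255;0 0 0 -0.9 -3 0 255;0 0 0 -0.9 -3 0 255;0 0 0 -0.7 -2.5 0 255;0 0 0 -0.4 -1.0 0 255;0 0 0 0 0 0 255;0 0 0 0 0 0 255;0 0 0 0 0 0 255"
}}

```text
time_s: 25.08
position: [0.6039, 0.3009, 0.1148]
tool_rot: [[1.0, -0.002, -0.001], [-0.002, -1.0, -0.001], [-0.001, 0.001, -1.0]]
ft_force: [0.9, -0.1, -0.3]
grip_width: 0.041
gripper_force: 30.7
```

```bash
python3 - <<'E'
from h import *
s=env.observe(); print(s["position"],s["tool_rot"][:2,:2],s["grip_width"])
im=imaging.get_image("wrist"); save(im,"w6"); find("wrist","retouch_tray",im)
im=imaging.get_image("top"); find("top","retouch_tray",im)
E
```

```text
[0.60391227 0.30089863 0.11478421] [[ 0.99999686 -0.00238138]
 [-0.00238189 -0.99999695]] 0.04100978431115037
retouch_tray 0.92 [284. 258. 139. 237.] zmed0.005 rect [552.9 307.9] [ 93. 196.] 84.4 circ [556.4 307.7] 104.4 mean [598. 305.  20.]
retouch_tray 0.57 [164. 239.  30. 114.] zmed0.007 rect [504.9 287.3] [285.  73.] 1.0 circ [505.  301.6] 144.0 mean [506.7 286.9  20. ]
retouch_tray 0.24 [379. 214.  27.  25.] zmed0.054 rect [ 569.5 -269.3] [52. 66.] 17.2 circ [ 566.2 -270.7] 33.7 mean [ 561.7 -252.5   20. ]
```

View pics/w6.png

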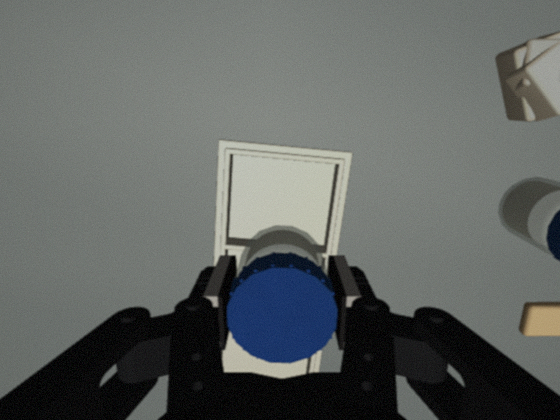

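The jar is held above the retouching tray. Its far rim corners show at (220,141) and (351,153), and the divider at about row 247.

```bash
python3 - <<'E'
from h import *
im=imaging.get_image("wrist")
W=world(im,[[220,141],[351,153],[226,247]],.02)*1000; print(W.round(1)); a,b=W[:2,:2]
d=a-b; print(np.hypot(*d)); yaw=np.arctan2(-d[0],d[1]); print(np.degrees(yaw))
for t in (yaw,np.radians(-5.5)):
  R=np.array([[np.cos(t),-np.sin(t)],[np.sin(t),np.cos(t)]])
  o=(a+b)/2-R@[136+2,0]
  print(o,o+R@[98,0],o+R@[-36,0], (W[2,:2]-o)@R)
E
```

```text
[[654.3 343.9  20. ]
 [645.7 253.4  20. ]
 [575.4 343.8  20. ]]
90.84423374314476
-5.4136533469020325
[512.58459337 311.65843831] [610.14746542 302.41257451] [476.74517099 315.05487807] [59.47371959 37.90492503]
[512.60437048 311.8654664 ] [610.15319792 302.47258265] [476.77010733 315.31591349] [59.4166848 37.7865403]
```

>>> {"op": "jog_arm", "data": {
  "plan": "0 0 0 0.5 -0.1 1.5 255;0 0 0 0 0 2.5 255;0 0 0 0 0 2.5 255;0 0 0 0 0 1.5 255;0 0 0 0 0 0.8 255;0 0 0 0 0 0.3 255;0 0 0 0 0 0.1 255;0 0 0 0 0 0 255;0 0 0 0 0 0 255"
}}

```text
time_s: 26.08
position: [0.6093, 0.3033, 0.0244]
tool_rot: [[1.0, -0.001, 0.002], [-0.001, -1.0, 0.001], [0.002, -0.001, -1.0]]
ft_force: [1.1, 0.6, -1.7]
grip_width: 0.0412
gripper_force: 30.7
```

>>> {"op": "jog_arm", "data": {
  "plan": "0 0 0 0 0 0.1 255;0 0 0 0 0 0.1 255;0 0 0 0 0 0.1 255;0 0 0 0 0 0 255;0 0 0 0 0 0 255"
}}

```text
time_s: 26.5
position: [0.6089, 0.3032, 0.0211]
tool_rot: [[1.0, -0.001, 0.001], [-0.001, -1.0, 0.0], [0.001, -0.0, -1.0]]
ft_force: [-1.9, -0.6, 5.4]
grip_width: 0.0415
gripper_force: 30.9
```

>>> {"op": "jog_arm", "data": {
  "plan": "0 0 0 0 0 0 90;0 0 0 0 0 0 40;0 0 0 0 0 0 0;0 0 0 0 0 0 0;0 0 0 0 0 -1 0;0 0 0 0 0 -2 0;0 0 0 0 0 -3 0;0 0 0 0 0 -3.5 0;0 0 0 0 0 -3 0;0 0 0 -0.6 1.5 -1 0"
}}

```text
time_s: 27.33
position: [0.6044, 0.2901, 0.1613]
tool_rot: [[1.0, 0.001, 0.009], [0.001, -1.0, 0.003], [0.009, -0.003, -1.0]]
ft_force: [-0.1, -0.1, 0.7]
grip_width: 0.0852
gripper_force: 0.0
```

>>> {"op": "jog_arm", "data": {
  "plan": "0 0 0 -1.1 3 0 0;0 0 0 -1.1 3 0 0;0 0 0 -1.1 3 0 0;0 0 0 -1.1 3 0 0;0 0 0 -1.1 3 0 0;0 0 0 -1.1 3 0 0;0 0 0 -1.1 3 0 0;0 0 0 -1.1 3 0 0;0 0 0 -0.9 2.8 0 0;0 0 0 -0.5 1.5 0 0"
}}

```text
time_s: 28.17
position: [0.4995, 0.0029, 0.1562]
tool_rot: [[1.0, -0.003, 0.001], [-0.003, -1.0, -0.001], [0.001, 0.001, -1.0]]
ft_force: [0.3, -0.3, -0.4]
grip_width: 0.0857
gripper_force: 0.0
```

>>> {"op": "jog_arm", "data": {
  "plan": "0 0 -6 0 0 0 0;0 0 -7 0 0 0 0;0 0 -7 0 0 0 0;0 0 -7 0 0 0 0;0 0 -7 0 0 0 0;0 0 -7 0 0 0 0;0 0 -7 0 0 0 0;0 0 -7 0 0 0 0;0 0 -7 0 0 0 0;0 0 -7 0 0 0 0"
}}

```text
time_s: 29.0
position: [0.5004, 0.0053, 0.1561]
tool_rot: [[0.354, 0.935, 0.001], [0.935, -0.354, -0.0], [0.0, 0.001, -1.0]]
ft_force: [0.4, 0.2, -0.6]
grip_width: 0.0856
gripper_force: 0.0
```

>>> {"op": "jog_arm", "data": {
  "plan": "0 0 -7 0 0 0 0;0 0 -7 0 0 0 0;0 0 -7 0 0 0 0;0 0 0 0 0 0 0;0 0 0 0 0 0 0;0 0 0 0 0 0 0"
}}

```text
time_s: 29.5
position: [0.5004, 0.0053, 0.1557]
tool_rot: [[0.005, 1.0, 0.001], [1.0, -0.005, -0.0], [-0.0, 0.001, -1.0]]
ft_force: [0.1, -0.4, 0.3]
grip_width: 0.0853
gripper_force: 0.0
```

```bash
python3 - <<'E'
from h import *
s=env.observe(); print(s["position"],s["tool_rot"][:2,:2],s["grip_width"],s["q"])
im=imaging.get_image("top"); find("top","pigment_jar",im)
im=imaging.get_image("wrist"); save(im,"w7"); find("wrist","brush",im)
E
```

```text
[0.50036163 0.00528001 0.15568072] [[ 0.00483547  0.99998818]
 [ 0.9999883  -0.00483542]] 0.08533811745060375 [-1.29767410e+01  2.10475304e+01  8.92286251e+01  9.77338322e-04
  6.96939889e+01 -1.27000280e+01]
brush 0.96 [283. 179.  37. 194.] zmed0.012 rect [502.7  11.4] [167.  31.] 89.7 circ [502.6  11.5] 83.8 mean [502.9  33.8  12. ]
```

View pics/w7.png

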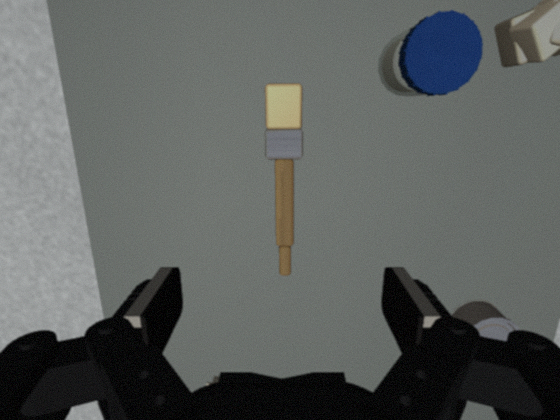

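The brush is centred under the tool, handle at (284,200) and bristles up at (283,105). I'll take it.

>>> {"op": "jog_arm", "data": {
  "plan": "0 0 0 0 0.2 1.5 130;0 0 0 0 0 3 130;0 0 0 0 0 3 130;0 0 0 0 0 3 130;0 0 0 0 0 2.5 130;0 0 0 0 0 1.5 130;0 0 0 0 0 0.7 130;0 0 0 0 0 0 130;0 0 0 0 0 0 130"
}}

```text
time_s: 30.45
position: [0.5027, 0.0052, 0.0038]
tool_rot: [[0.002, 1.0, 0.001], [1.0, -0.002, -0.0], [-0.0, 0.001, -1.0]]
ft_force: [-0.2, 0.5, 0.9]
grip_width: 0.0421
gripper_force: 0.0
```

>>> {"op": "jog_arm", "data": {
  "plan": "0 0 0 0 0 0 255;0 0 0 0 0 0 255;0 0 0 0 0 0 255;0 0 0 0 0 0 255;0 0 0 0 0 0 255;0 0 0 0 0 0 255",
  "grip_force": 30
}}

```text
time_s: 30.95
position: [0.5029, 0.0052, 0.0045]
tool_rot: [[0.001, 1.0, 0.002], [1.0, -0.001, -0.001], [-0.001, 0.002, -1.0]]
ft_force: [-0.7, 0.2, 7.1]
grip_width: 0.0153
gripper_force: 30.0
```

>>> {"op": "jog_arm", "data": {
  "plan": "0 0 0 0 0 -1 255;0 0 0 0 0 -2.5 255;0 0 0 0 0 -3 255;0 0 -4 0 0 -3 255;0 0 -7 0 0 -2 255;0 0 -7 0 0 -1 255;0 0 -7 0 0 0 255;0 0 -7 0 0 0 255;0 0 -7 0 0 0 255;0 0 -7 0 0 0 255"
}}

```text
time_s: 31.78
position: [0.5022, 0.0053, 0.1289]
tool_rot: [[-0.723, 0.691, 0.001], [0.691, 0.723, -0.0], [-0.001, 0.0, -1.0]]
ft_force: [-0.8, -0.1, -0.0]
grip_width: 0.0148
gripper_force: 29.4
```

>>> {"op": "jog_arm", "data": {
  "plan": "0 0 -7 0 0 0 255;0 0 -7 0 0 0 255;0 0 -7 0 0 0 255;0 0 -7 0 0 0 255;0 0 -7 0 0 0 255;0 0 -3.5 0 0 0 255;0 0 0 0.2 1.5 0 255;0 0 0 0.5 3 0 255;0 0 0 0.5 3 0 255;0 0 0 0.5 3 0 255"
}}

```text
time_s: 32.62
position: [0.4953, 0.1125, 0.1288]
tool_rot: [[-0.995, 0.098, 0.001], [0.098, 0.995, 0.0], [-0.001, 0.0, -1.0]]
ft_force: [0.3, -0.6, 0.3]
grip_width: 0.0148
gripper_force: 29.4
```

>>> {"op": "jog_arm", "data": {
  "plan": "0 0 0 0.5 3 0 255;0 0 0 0.5 3 0 255;0 0 0 0.5 3 0 255;0 0 0 0.5 3 0 255;0 0 0 0.5 3 0 255;0 0 0 0.5 3 0 255;0 0 0 0.3 1.1 0 255;0 0 0 0 0 0 255;0 0 0 0 0 0 255;0 0 0 0 0 0 255"
}}

```text
time_s: 33.45
position: [0.4814, 0.3037, 0.1285]
tool_rot: [[-0.995, 0.098, -0.0], [0.098, 0.995, -0.0], [-0.0, -0.0, -1.0]]
ft_force: [0.8, -0.6, -0.8]
grip_width: 0.0148
gripper_force: 29.5
```

```bash
python3 - <<'E'
from h import *
s=env.observe(); print(s["position"],s["tool_rot"][:2,:2],s["grip_width"])
im=imaging.get_image("wrist"); save(im,"w8"); find("wrist","brush",im,s["position"][2]);find("wrist","retouch_tray",im)
E
```

```text
[0.48140077 0.30371711 0.12846199] [[-0.99519755  0.09788683]
 [ 0.09788683  0.99519749]] 0.01476128856261729
brush 0.71 [280. 220.  78. 318.] zmed0.136 rect [462.1 306.2] [ 30. 138.] 84.4 circ [461.7 306.4] 69.5 mean [441.8 308.2 140.5]
retouch_tray 0.77 [297. 209. 138. 333.] zmed0.013 rect [506.2 312.6] [ 93. 272.] 84.4 circ [503.9 312.3] 141.3 mean [451.7 329.2  20. ]
```

View pics/w8.png

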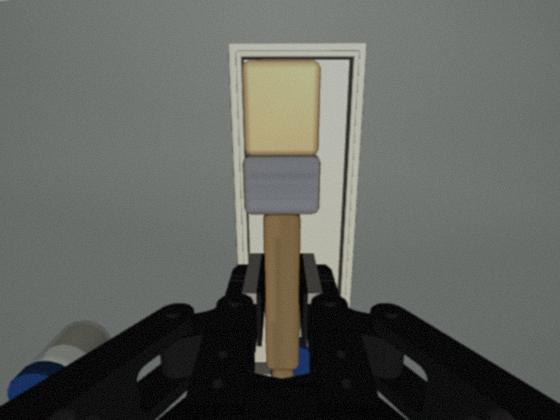

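The brush is aligned with the long bay but about 1 cm off toward −y. The tray's near-end corners show at (230,44) and (366,44).

```bash
python3 - <<'E'
from h import *
im=imaging.get_image("wrist")
print((world(im,[[230,44],[366,44]],.02)*1000).round(1),(world(im,[[283,58]],.139)*1000).round(1))
E
```

```text
[[366.8 280.9  20. ]
 [375.9 371.6  20. ]] [[392.7 313.6 139. ]]
```

>>> {"op": "jog_arm", "data": {
  "plan": "0 0 0 0.1 1.1 1 255;0 0 0 0 0 2.5 255;0 0 0 0 0 3 255;0 0 0 0 0 2.5 255;0 0 0 0 0 1.7 255;0 0 0 0 0 0.8 255;0 0 0 0 0 0.2 255;0 0 0 0 0 0.1 255;0 0 0 0 0 0 255;0 0 0 0 0 0 255"
}}

```text
time_s: 34.48
position: [0.4819, 0.3161, 0.0114]
tool_rot: [[-0.995, 0.097, 0.002], [0.097, 0.995, 0.001], [-0.002, 0.001, -1.0]]
ft_force: [0.3, -0.1, 0.6]
grip_width: 0.0151
gripper_force: 29.4
```

>>> {"op": "jog_arm", "data": {
  "plan": "0 0 0 0 0 0.1 255;0 0 0 0 0 0.1 255;0 0 0 0 0 0.1 255;0 0 0 0 0 0 255;0 0 0 0 0 0 255"
}}

```text
time_s: 34.9
position: [0.4816, 0.3159, 0.0085]
tool_rot: [[-0.995, 0.097, 0.001], [0.097, 0.995, 0.0], [-0.001, 0.001, -1.0]]
ft_force: [-1.7, -1.3, 8.6]
grip_width: 0.0149
gripper_force: 30.4
```

>>> {"op": "jog_arm", "data": {
  "plan": "0 0 0 0 0 0 165;0 0 0 0 0 0 165;0 0 0 0 0 0 165;0 0 0 0 0 -0.5 165;0 0 0 0 0 -2 165;0 0 0 0 0 -3 165;0 0 0 0 0 -4 165;0 0 0 0 0 -4 165;0 0 0 0 0 -3 165;0 0 0 0 -1.5 0 165"
}}

```text
time_s: 35.73
position: [0.4821, 0.303, 0.1792]
tool_rot: [[-0.995, 0.095, 0.011], [0.095, 0.995, 0.005], [-0.011, 0.006, -1.0]]
ft_force: [0.1, -0.7, -0.2]
grip_width: 0.0303
gripper_force: 0.0
```

>>> {"op": "jog_arm", "data": {
  "plan": "0 0 0 0 -3 0 165;0 0 0 0 -3 0 165;0 0 0 0 -3 0 165;0 0 0 0 -3 0 165;0 0 0 0 -3 0 165;0 0 0 0 -3 0 165;0 0 0 0 -3 0 165;0 0 0 0 -3 0 165;0 0 0 0 -2 0 165;0 0 0 0 0 0 165"
}}

```text
time_s: 36.57
position: [0.4545, 0.0393, 0.1727]
tool_rot: [[-0.995, 0.101, 0.0], [0.101, 0.995, -0.001], [-0.0, -0.001, -1.0]]
ft_force: [0.3, -0.5, 0.3]
grip_width: 0.0304
gripper_force: 0.0
```

```bash
python3 - <<'E'
from h import *
print(env.observe()["position"])
im=imaging.get_image("top")
for n in H: find("top",n,im)
big=cv2.resize(im["pixels"][130:310,110:450],None,fx=2.3,fy=2.3,interpolation=cv2.INTER_CUBIC)
cv2.imwrite("pics/end.png",big[:,:,::-1])
E
```

```text
[0.45446351 0.03925373 0.17266455]
filling_tray 0.9 [390. 240.  77.  94.] zmed0.006 rect [ 507.4 -295.9] [181. 209.] 80.8 circ [ 507.  -297.1] 133.2 mean [ 503.1 -298.4   20. ]
retouch_tray 0.72 [154. 239.  50. 111.] zmed0.007 rect [506.8 311.8] [ 96. 283.] 84.3 circ [505.8 307.7] 145.3 mean [504.4 310.8  20. ]
filler_tub 0.78 [380. 213.  25.  25.] zmed0.054 rect [ 564.3 -266.6] [56. 59.] 33.4 circ [ 564.3 -266.8] 29.8 mean [ 564.3 -266.6   52. ]
mixing_cup 0.88 [375. 252.  19.  12.] zmed0.013 rect [ 468.2 -249.3] [44. 44.] 44.4 circ [ 467.8 -250.3] 23.4 mean [ 470.  -252.4   48. ]
mixing_cup 0.64 [150. 254.  17.  66.] zmed0.016 rect [472.8 308.7] [ 31. 163.] 86.5 circ [473.  311.8] 82.0 mean [457.5 308.7  48. ]
spatula 0.52 [405. 238.  13.  65.] zmed0.015 rect [ 504.3 -340.2] [ 15. 167.] 80.0 circ [ 504.3 -339.9] 83.6 mean [ 501.3 -339.7   12. ]
brush 0.61 [151. 253.  17.  63.] zmed0.016 rect [471.6 319.4] [ 31. 165.] 86.9 circ [471.7 320.5] 83.1 mean [456.5 319.   12. ]
pigment_jar 0.74 [156. 200.  22.  19.] zmed0.054 rect [601.9 302.9] [43. 41.] 89.9 circ [603.3 303.2] 22.2 mean [602.9 303.3  50. ]
pigment_jar 0.23 [151. 254.  17.  67.] zmed0.016 rect [473.  307.5] [ 33. 163.] 86.5 circ [473.  308.7] 81.9 mean [457.2 308.   50. ]
tall_jar 0.58 [230. 202.  24.  16.] zmed0.069 rect [597.1 109.3] [47. 45.] 89.9 circ [597.2 109.2] 24.3 mean [597.8 108.8  68. ]
paste_tin 0.81 [327. 168.  24.  22.] zmed0.032 rect [ 689.9 -132. ] [52. 49.] 89.9 circ [ 690.2 -131.2] 26.9 mean [ 690.  -131.2   32. ]
paste_tin 0.73 [156. 199.  20.  15.] zmed0.054 rect [597.9 289.1] [12. 36.] 70.1 circ [600.  294.8] 17.8 mean [597.8 287.8  32. ]
paste_tin 0.29 [376. 253.  19.  18.] zmed0.013 rect [ 466.8 -250. ] [43. 38.] 89.9 circ [ 467.8 -249.4] 22.3 mean [ 465.6 -253.1   32. ]
stone_fragment 0.63 [223. 167.  21.  22.] zmed0.033 rect [689.8 127.8] [40. 37.] 38.7 circ [686.8 129.3] 22.5 mean [686.  129.2  40. ]
```

View pics/end.png

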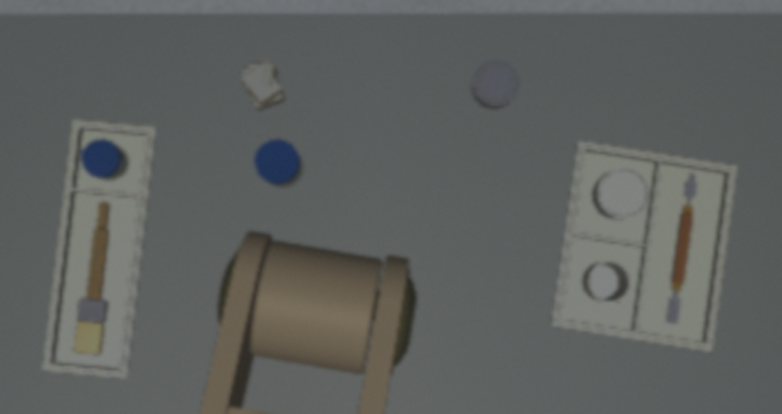

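All five things lie in their bays: jar (102,158), brush (94,280), tub (620,193), cup (606,281), spatula (683,250). The bystanders are in their original places.

```bash
python3 -c "
from rig import job; print(job.close_job())"
```

```text
the job is handed in; nothing more can be done
None
```

Both treatment kits are made up as asked, each thing set down in its own bay and the taller jar, tin and stone fragment left where they were; the job was handed in at about 37 s on the robot's clock, with no verdict returned.

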